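Unlock the sample case by feel

ROBOT

A 6-joint arm with a two-finger parallel gripper is mounted at the origin on the work surface. World frame = base frame: x ahead of the robot, y to its left, z up, the work surface at z = 0. Lengths are in m, angles in rad, forces in N, time in s.
With the tool pointing down it reaches from about 0.4 to 0.825 m from the base axis. Payload 7 kg.
Tool frame: the origin (TCP) lies on the centre line of the jaws, within the pads' length; the fingertips stand 19 mm ahead of it and the grasp point (between the pads) is the TCP; y points along the fingers, x is the direction in which the jaws open and shut, and the axes are right-handed (so a half turn about y gives the same grasp; the last joint's range is limited). The gripper opens to 85 mm and grips with 20 to 120 N. Pads are 22 mm wide; open, the fingers measure 114 mm over their backs; the gripper's body (76 mm by 85 mm) begins 54 mm behind the grasp point. The pads swing forward as they close: fully open they stand 13 mm farther back than shut.
Start: joints at [-0.909, 0.359, 0.012, 0, -1.224, -0.288], TCP at [0.246, -0.628, 0.25] pointing down, gripper open.
Joint ranges: [-3.07, 3.07], [-1.43, 2.12], [-1.02, 1.25], [-3.03, 1.67], [-3.05, -0], [-3.03, 3.03]. Speed limits (rad/s): [2.39, 2.39, 3.01, 3.14, 3.14, 3.14].

INTERFACE

Orientations are given as a unit quaternion [w, x, y, z].
In Python, from workcell import bot gives the robot as it stands. Calls block until the motion is done:
- bot.move_pose(position, orientation): joint-space move of the TCP to a pose.
- bot.move_l(position, attitude=None, max_speed=0.15): straight line of the TCP; attitude=None keeps the orientation; max_speed is the mean speed in m/s.
- bot.move_j(angles): joint-space move.
- bot.release() and bot.grab(effort=None): open the fingers fully, or close them until they stop; effort is the grip in N (None keeps the last).
- bot.dwell(seconds).
- bot.ik(position, orientation): joint angles nearest the present ones, or None.
- bot.snapshot(name): name is "side" or "top" or "wrist"; returns a dict with "image" (420x560x3 uint8, red, green, blue), "intrinsics" (3x3 intrinsics, pixels), "R" (3x3) and "t" (3): a world point X has camera coordinates R X + t; the wrist camera has in their place "T_tool_cam" (4x4, takes a point from camera to tool coordinates, whose origin is the TCP and whose axes are the tool frame's). Camera axes: x right, y down, z forward; pixel columns grow to the right and rows downward; lengths in m; the calibration is good to about 2 mm. A picture is of the moment at which its call begins: read the wrist's pose just before it. There is no depth.
A pose or a line that the arm cannot do raises bot.Unreachable and nothing moves.
- bot.finish_job(): hands the job in, once; it reports no verdict.
Readings, each from a call of its own:
- bot.read_time(): time.
- bot.read_q(): joint angles.
- bot.read_joint_vel(): joint speeds.
- bot.read_effort(): joint torques, N m.
- bot.read_tool_pos(): TCP position.
- bot.read_eef_rot(): TCP orientation.
- bot.read_force(): force on the tool from outside, world axes, zero at the start.
- bot.read_wrist_torque(): the same for the moment, N m.
- bot.read_gripper_width(): opening from 0.0 (shut) to 1.0 (fully open).
Only numpy, scipy, OpenCV 4.12 (cv2) and the standard library are available. Lean on these libraries where they do the work, as an engineer would, in place of code of your own. Each camera call takes 0.05 s, during which the arm holds its last target.

TASK

Unlock the steel sample case: take the key with the flat grip plate out of the holder, put it into the lock in the lid and, pressing only lightly, turn it gently back and forth until you feel it drop in and its collar sits on the lock ring, then turn it clockwise (seen from above) as far as the stop. Never force it, leave the key sitting upright in the lock, let go of it, and leave everything else where it stands.

Things in the scene. Friction and masses are not known exactly. Their poses are not given: they have to be found in the camera images.
- key: The right key: bare steel, 78 mm tall, 0.12 kg, upright in one of the holder's holes. From the bottom: flat blade 4 mm thick (key x), 22 mm wide (key y), 8 mm long; round shank 22 mm wide to z 30; collar 36 mm wide, z 30 to 34; neck; flat grip plate. Only this key has a flat plate. Origin: centre of the blade's underside; z up. Half a turn about z makes no difference.
- key_grip (a point): Point on the key's axis 62 mm above its origin, near the middle of the grip plate: 10 mm thick (key x), 36 mm wide (key y), z 42 to 78 of the key. Blade and plate lie in one plane, so the plate shows which way the blade points.
- key_collar (a point): Point on the key's axis at the underside of its collar, 30 mm above the key's origin. In the holder the collar rests on the block's top; home in the lock it rests on the rim of the lock ring.
- case: Stainless steel case fixed to the table, 110 mm high, 240 by 240 mm, with a lock in its lid near the edge towards the robot. Origin on the table, straight under the lock's axis; the lid reaches from x -55 to +185 mm and y -120 to +120 mm of it. z up. Two dark lines on the lid either side of the lock ring, along the case's y axis, mark the lock's middle position.
- lock_mouth (a point): Centre of the lock's mouth, level with the rim of the round dark steel lock ring (40 mm across, rim 12 mm above the lid, 122 mm above the table). The mouth narrows over 4 mm to a round bore 23 mm wide. A thin black rubber dust seal (no resistance) hides what lies below.
- lock_face (a point): On the lock's axis, 22 mm below the rim: flat face of the barrel, with a slot 5.8 mm wide across it. The slot is hidden, up to 0.6 rad either side of the marked direction (case y). With the blade off the slot the key rests on this face, collar 8 mm above the rim; over the slot (within about 0.05 rad) it can sink 8 mm until the collar meets the rim.
- lock_axis (a point): On the lock's axis at lid height; z up. The barrel is held by friction (0.06 N m): under 2 to 8 N the blade slides over it, a hard push drags it along. With the blade home it follows the key after up to 0.1 rad of play. Unlocked: clockwise from above to a firm stop, key plate about 1.05 rad clockwise of the marks. Stop the other way: 0.65 rad. It stays where left.
- holder: Grey plastic block fixed to the table, 60 mm (x) by 180 mm (y), 45 mm high, with three round holes 24 mm wide, 36 mm deep, 60 mm apart along its y axis, a key in each. Origin: centre of its underside.
- knob_key: Bystander: steel key with a round knob head 38 mm in diameter and a square pin; wrong key for this lock. Stands in the holder; origin at the tip's underside, z up.
- tbar_key: Bystander: steel key with a thin 50 mm crossbar on top and a round pin; wrong key for this lock. Stands in the holder; origin at the tip's underside, z up.
- beaker: Bystander: open glass beaker, 60 mm wide, 80 mm tall, on the table. Origin: centre of its underside.
- small_beaker: Bystander: open glass beaker, 52 mm wide, 60 mm tall, on the table. Origin: centre of its underside.
- amber_bottle: Bystander: capped amber bottle, 64 mm wide, 130 mm tall, on the table. Origin: centre of its underside.
- reagent_jar: Bystander: white capped jar, 60 mm wide, 70 mm tall, on the table. Origin: centre of its underside.
- vial: Bystander: small glass vial, 24 mm wide, 45 mm tall, standing on the rear of the case's lid. Origin: centre of its underside.
- weight_ring: Bystander: steel ring, 56 mm wide, 18 mm tall, lying on the rear of the case's lid. Origin: centre of its underside.
Mind the look-alikes: they are no part of the job. What is shaped like the key but brown, orange or purple is not meant.

How it is judged:
By the outcome, as a careful person would: the job done as asked, in the order asked, and still so for the second after the job is handed in, with the robot touching nothing.
It also fails if it takes over 72 s, if anything falls off the work surface, if the arm or the gripper's body presses on something with over 40 N, if the wrist force passes 120 N, or if a joint passes its speed limit or range.

## Working session

There is one attempt and no reset: what is moved stays moved. The work goes in short steps, each a Python script; the robot and the scene stay as the last script left them, time stands still between calls to the robot, and variables do not carry over. Pictures are saved under pics/ and viewed, and the job is handed in when it is done.

```bash
ls -la; mkdir -p pics
python3 - <<'E'
from workcell import bot
import cv2,pickle
for n in ["top","side","wrist"]:
    s=bot.snapshot(n); cv2.imwrite(f"pics/{n}0.png",s["image"][:,:,::-1]); pickle.dump(s,open(f"{n}0.pkl","wb"))
    print(n,s["intrinsics"].tolist(),{k:v.round(3).tolist() for k,v in s.items() if k in("R","t","T_tool_cam")})
print(bot.read_time(),bot.read_tool_pos(),bot.read_eef_rot())
E
```

```text
total 12
drwxr-xr-x  3 agent agent 4096 Dec  7 04:02 .
drwxr-xr-x 23 root  root  4096 Dec  7 04:02 ..
drwxr-xr-x  2 agent agent 4096 Dec  7 04:02 pics
top [[380.48777001940357, 0.0, 276.20323910079827], [0.0, 380.48777001940357, 204.96458339810815], [0.0, 0.0, 1.0]] {'R': [[-0.009, -1.0, -0.008], [-0.997, 0.01, -0.078], [0.078, 0.008, -0.997]], 't': [-0.012, 0.541, 1.118]}
side [[407.37560910132834, 0.0, 274.74957315709906], [0.0, 407.37560910132834, 210.96284107991534], [0.0, 0.0, 1.0]] {'R': [[-0.877, -0.481, -0.009], [-0.315, 0.589, -0.744], [0.363, -0.649, -0.668]], 't': [0.468, 0.276, 0.773]}
wrist [[354.32220987543377, 0.0, 275.71920179786946], [0.0, 354.32220987543377, 211.7127009341038], [0.0, 0.0, 1.0]] {'T_tool_cam': [[1.0, -0.001, 0.0, -0.0], [-0.0, -0.263, 0.965, -0.124], [-0.001, -0.965, -0.263, 0.067], [0.0, 0.0, 0.0, 1.0]]}
0.15 [ 0.24633654 -0.62808591  0.24956424] [-0.39879744  0.39801848  0.58440643 -0.58396148]
```

View pics/top0.png

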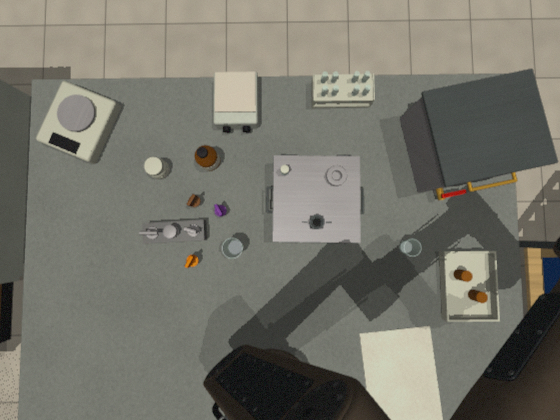

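View pics/side0.png

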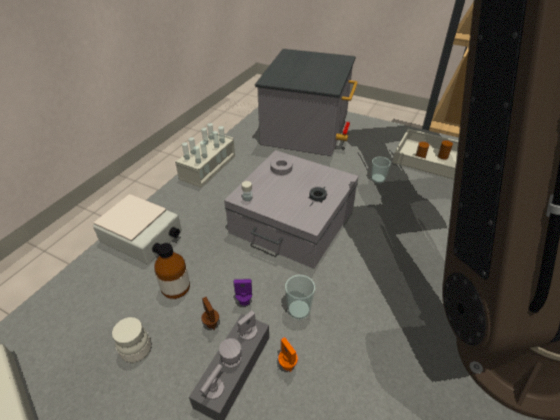

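View pics/wrist0.png

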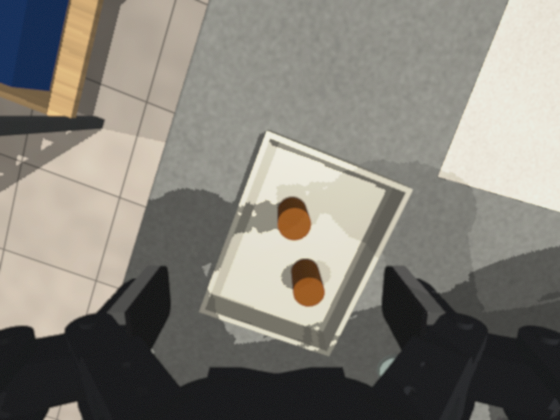

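```bash
cat > h.py <<'E'
import numpy as np,cv2,pickle
def cast(s,uv,z,R=None,t=None):
    R=s["R"] if R is None else R; t=s["t"] if t is None else t
    K=s["intrinsics"]; d=R.T@np.linalg.solve(K,np.array([uv[0],uv[1],1.])); o=-R.T@t
    return o+d*(z-o[2])/d[2]
def proj(s,X,R=None,t=None):
    R=s["R"] if R is None else R; t=s["t"] if t is None else t
    p=s["intrinsics"]@(R@np.asarray(X,float)+t); return p[:2]/p[2]
def quat2R(q):
    from scipy.spatial.transform import Rotation as Ro
    return Ro.from_quat([q[1],q[2],q[3],q[0]]).as_matrix()
def wristRt(s,pos,q):
    T=np.eye(4);T[:3,:3]=quat2R(q);T[:3,3]=pos
    W=np.linalg.inv(T@s["T_tool_cam"]); return W[:3,:3],W[:3,3]
E
python3 - <<'E'
import cv2,pickle,numpy as np
from h import *
t=pickle.load(open("top0.pkl","rb"));s=pickle.load(open("side0.pkl","rb"))
a=t["image"][185:275,130:250,::-1];b=s["image"][270:420,180:320,::-1]
cv2.imwrite("pics/c1.png",np.hstack([cv2.resize(a,(480,360),interpolation=2),cv2.resize(b,(320,360),interpolation=2)]))
a=t["image"][140:255,255:375,::-1]
cv2.imwrite("pics/c2.png",cv2.resize(a,(600,575),interpolation=2))
for n,uv,z in [("tbar?",(152,232),.09),("knob",(170,231),.09),("plate?",(193,230),.09),("lock",(316.5,222),.122),("caseTL",(273,156),.11),("caseBR",(360,242),.11),("caseTR",(360,155),.11),("caseBL",(273,242),.11)]:
    print(n,cast(t,uv,z).round(3))
E
```

```text
tbar? [0.463 0.331 0.09 ]
knob [0.465 0.28  0.09 ]
plate? [0.467 0.216 0.09 ]
lock [ 0.485 -0.127  0.122]
caseTL [ 0.671 -0.01   0.11 ]
caseBR [ 0.43  -0.246  0.11 ]
caseTR [ 0.671 -0.253  0.11 ]
caseBL [ 0.432 -0.008  0.11 ]
```

View pics/c1.png

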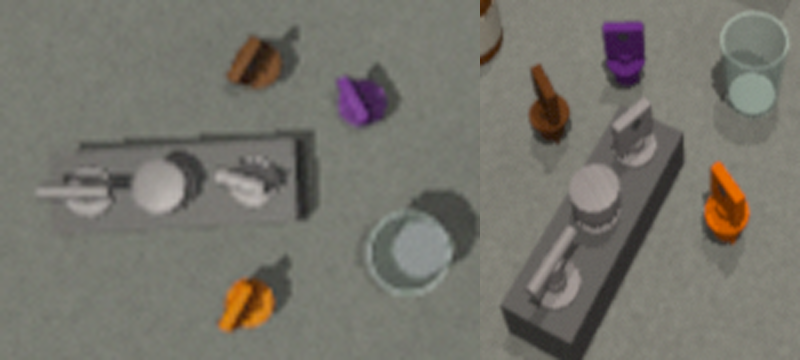

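View pics/c2.png

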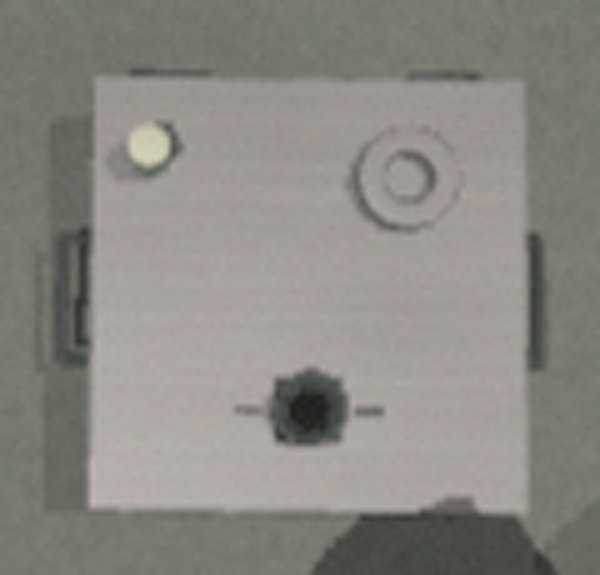

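```bash
cat >> h.py <<'E'
def qdown(a):
    from scipy.spatial.transform import Rotation as Ro
    c,s=np.cos(a),np.sin(a)
    R=np.array([[c,0,-s],[s,0,c],[0,-1,0]],float)
    x,y,z,w=Ro.from_matrix(R).as_quat(); return np.array([w,x,y,z])
E
python3 - <<'E'
from workcell import bot
from h import *
R=quat2R(bot.read_eef_rot());print(R.round(3))
for a in [0,np.pi]:
  for nm,p in [("key",[.466,.215,.24]),("lock",[.485,-.127,.21])]:
    for da in [-1.2,-.6,0,.3,.65]:
      q=bot.ik(p,qdown(a+da)); print(a,nm,da,None if q is None else np.round(q,2))
E
```

```text
[[-0.365 -0.001 -0.931]
 [ 0.931  0.001 -0.365]
 [ 0.001 -1.     0.   ]]
0 key -1.2 [ 0.82  0.1  -0.35  0.   -1.12  1.13]
0 key -0.6 [ 0.82  0.1  -0.35  0.   -1.12  1.73]
0 key 0 [ 0.82  0.1  -0.35  0.   -1.12  2.33]
0 key 0.3 [ 0.82  0.1  -0.35  0.   -1.12  2.63]
0 key 0.65 [ 0.82  0.1  -0.35  0.   -1.12  2.98]
0 lock -1.2 [ 0.14  0.1  -0.42  0.   -1.04  1.81]
0 lock -0.6 [ 0.14  0.1  -0.42  0.   -1.04  2.41]
0 lock 0 [ 0.14  0.1  -0.42  0.   -1.04  3.01]
0 lock 0.3 [ 0.14  0.1  -0.42  0.   -1.04 -2.98]
0 lock 0.65 [ 0.14  0.1  -0.42  0.   -1.04 -2.63]
3.141592653589793 key -1.2 [ 0.82  0.1  -0.35  0.   -1.12 -2.02]
3.141592653589793 key -0.6 [ 0.82  0.1  -0.35  0.   -1.12 -1.42]
3.141592653589793 key 0 [ 0.82  0.1  -0.35  0.   -1.12 -0.82]
3.141592653589793 key 0.3 [ 0.82  0.1  -0.35  0.   -1.12 -0.52]
3.141592653589793 key 0.65 [ 0.82  0.1  -0.35  0.   -1.12 -0.17]
3.141592653589793 lock -1.2 [ 0.14  0.1  -0.42  0.   -1.04 -1.34]
3.141592653589793 lock -0.6 [ 0.14  0.1  -0.42  0.   -1.04 -0.74]
3.141592653589793 lock 0 [ 0.14  0.1  -0.42  0.   -1.04 -0.14]
3.141592653589793 lock 0.3 [ 0.14  0.1  -0.42  0.   -1.04  0.16]
3.141592653589793 lock 0.65 [ 0.14  0.1  -0.42  0.   -1.04  0.51]
```

```bash
cat >> h.py <<'E'
def wsnap(bot,name):
    p=np.array(bot.read_tool_pos());q=np.array(bot.read_eef_rot());s=bot.snapshot("wrist")
    s["R"],s["t"]=wristRt(s,p,q); s["pos"]=p;s["q"]=q
    pickle.dump(s,open(name+".pkl","wb"));cv2.imwrite(f"pics/{name}.png",s["image"][:,:,::-1]); return s
E
python3 - <<'E'
from workcell import bot
from h import *
print(bot.read_force(),bot.read_wrist_torque())
bot.move_pose([.485,-.127,.27],qdown(np.pi)); wsnap(bot,"wl1"); print(bot.read_time())
bot.move_pose([.466,.213,.24],qdown(np.pi)); wsnap(bot,"wk1"); print(bot.read_time(),bot.read_tool_pos())
E
```

```text
[-0.31443667 -0.00572046 -1.11859586] [-0.00484625  0.0057558   0.00395193]
2.2
3.5417 [0.46635404 0.21206559 0.24013566]
```

View pics/wl1.png

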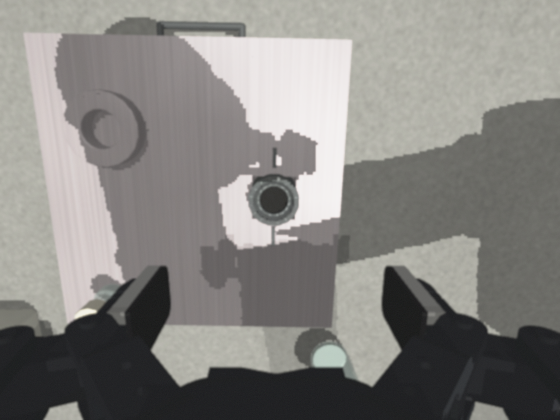

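View pics/wk1.png

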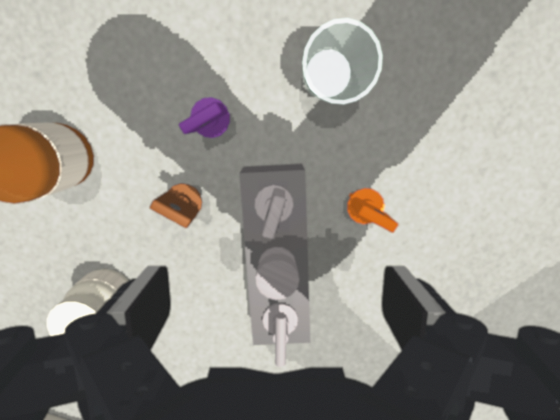

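Run:
```python
from h import *
k=pickle.load(open("wk1.pkl","rb"));l=pickle.load(open("wl1.pkl","rb"))
f=lambda s,x,y,w,h:cv2.resize(cv2.convertScaleAbs(s["image"][y:y+h,x:x+w,::-1],alpha=1.0),(w*5,h*5),interpolation=cv2.INTER_CUBIC)
a=f(k,235,155,80,100);b=f(l,230,140,80,115)
cv2.imwrite("pics/c3.png",np.hstack([a,b[:500]]))
```

```text
(no output)
```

View pics/c3.png

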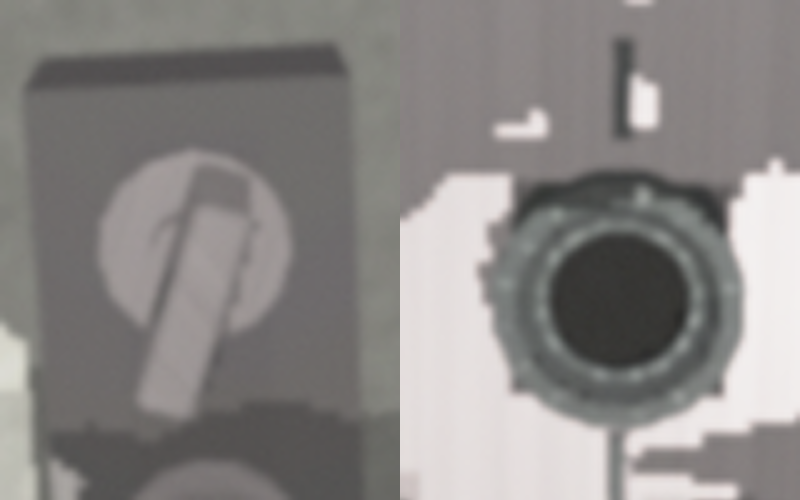

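Run:
```python
from h import *
k=pickle.load(open("wk1.pkl","rb"));l=pickle.load(open("wl1.pkl","rb"))
C=[cast(k,(235+(x+2)/5-.5,155+(y+2)/5-.5),.093) for x,y in [(190,203),(248,212),(195,418),(137,403)]]
C=np.array(C);print(C.round(4),"centre",C.mean(0).round(4))
d=(C[0]+C[1]-C[2]-C[3])/2;print("len",np.linalg.norm(d),"wid",np.linalg.norm(C[0]-C[1]),np.linalg.norm(C[2]-C[3]),"ang of plate",np.arctan2(d[1],d[0]))
col=[cast(k,(235+x/5-.4,155+y/5-.4),.049) for x,y in [(97,243),(293,243),(195,150),(195,340)]]
print("collar",np.round(col,4), np.mean(col[:2],0))
h=[cast(k,(235+x/5,155+y/5),.045) for x,y in [(25,90),(350,75)]];print("holder edge",np.round(h,4))
for n,x,y,z in [("seal",620,300,.118),("rimL",490,300,.122),("rimR",743,300,.122),("rimBot",617,428,.122),("m1a",624,40,.11),("m1b",623,137,.11),("m2a",616,432,.11),("m2b",614,510,.11)]:
    print(n,cast(l,(230+(x-400)/5-.4,140+y/5-.4),z).round(4))
# top cam
t=pickle.load(open("top0.pkl","rb"))
print("top lock",cast(t,(255+306/5-.4,140+410/5-.4),.119))
print("top collar",cast(t,(130+250/4-.4,185+183/4-.4),.049))
```

```text
[[0.468  0.2062 0.093 ]
 [0.4589 0.2076 0.093 ]
 [0.4673 0.2418 0.093 ]
 [0.4766 0.2393 0.093 ]] centre [0.4677 0.2237 0.093 ]
len 0.034711804205160554 wid 0.009215029025879269 0.009717354193550264 ang of plate -1.8194860201788334
collar [[0.4857 0.2232 0.049 ]
 [0.4498 0.2233 0.049 ]
 [0.4677 0.2059 0.049 ]
 [0.4678 0.2418 0.049 ]] [0.4677256  0.22323253 0.049     ]
holder edge [[0.4981 0.196  0.045 ]
 [0.4392 0.1933 0.045 ]]
seal [ 0.4862 -0.1292  0.118 ]
rimL [ 0.5067 -0.1302  0.122 ]
rimR [ 0.4668 -0.1301  0.122 ]
rimBot [ 0.4867 -0.109   0.122 ]
m1a [ 0.4855 -0.1696  0.11  ]
m1b [ 0.4857 -0.1542  0.11  ]
m2a [ 0.487  -0.1045  0.11  ]
m2b [ 0.4874 -0.0906  0.11  ]
top lock [ 0.48661936 -0.12562155  0.119     ]
top collar [0.46688074 0.22780439 0.049     ]
```

Run:
```python
from workcell import bot
from h import *
bot.move_pose([.468,.224,.24],qdown(-.249)); s=wsnap(bot,"wk2"); print(bot.read_time(),s["pos"],quat2R(s["q"]).round(3))
u=proj(s,[.4677,.2235,.093]);print(u)
x,y=int(u[0])-40,int(u[1])-50
print(x,y)
cv2.imwrite("pics/c4.png",cv2.resize(s["image"][y:y+100,x:x+80,::-1],(480,600),interpolation=cv2.INTER_CUBIC))
```

```text
6.0333 [0.46803598 0.22389314 0.23999792] [[ 0.969 -0.     0.247]
 [-0.247 -0.     0.969]
 [-0.    -1.    -0.   ]]
[276.02291216 202.62635414]
236 152
```

View pics/c4.png

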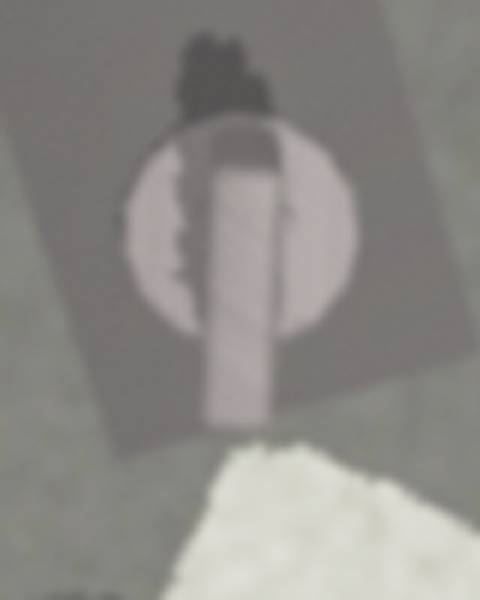

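Run:
```python
from h import *
s=pickle.load(open("wk2.pkl","rb"))
f=lambda x,y,z:cast(s,(236+x/6-.4,152+y/6-.4),z)
C=np.array([f(x,y,.093) for x,y in [(211,168),(277,168),(272,424),(203,424)]])
d=(C[0]+C[1]-C[2]-C[3])/2;print(C.mean(0),np.linalg.norm(d),np.arctan2(d[1],d[0]))
print([f(x,y,.049).round(4) for x,y in [(126,230),(357,230),(241,115),(241,345)]])
```

```text
[0.46773609 0.22461662 0.093     ] 0.03451413677076985 1.2958311946547085
[array([0.4509, 0.2289, 0.049 ]), array([0.4848, 0.2203, 0.049 ]), array([0.4721, 0.2415, 0.049 ]), array([0.4633, 0.2072, 0.049 ])]
```

Run:
```python
from h import *
k=pickle.load(open("wk1.pkl","rb"))
for n,uv in [("orange base",(365,205)),("orange plate tip",(398,228)),("brown base",(184,200)),("brown tip r",(180,226)),("brown tip l",(151,205)),("purple",(210,118))]:
  for z in (0,.02,.05):
    w=cast(k,uv,z); d=w[:2]-[.4677,.2241]; a=-.258
    print(n,z,w.round(3),"along jaw",round(d@[np.cos(a),np.sin(a)],3),"across",round(d@[-np.sin(a),np.cos(a)],3))
```

```text
orange base 0 [0.371 0.237 0.   ] along jaw -0.097 across -0.012
orange base 0.02 [0.376 0.232 0.02 ] along jaw -0.09 across -0.015
orange base 0.05 [0.384 0.225 0.05 ] along jaw -0.081 across -0.021
orange plate tip 0 [0.334 0.263 0.   ] along jaw -0.139 across 0.004
orange plate tip 0.02 [0.341 0.257 0.02 ] along jaw -0.131 across -0.001
orange plate tip 0.05 [0.352 0.247 0.05 ] along jaw -0.118 across -0.007
brown base 0 [0.563 0.232 0.   ] along jaw 0.09 across 0.032
brown base 0.02 [0.557 0.227 0.02 ] along jaw 0.086 across 0.026
brown base 0.05 [0.549 0.22  0.05 ] along jaw 0.08 across 0.017
brown tip r 0 [0.569 0.26  0.   ] along jaw 0.089 across 0.061
brown tip r 0.02 [0.563 0.254 0.02 ] along jaw 0.085 across 0.053
brown tip r 0.05 [0.555 0.245 0.05 ] along jaw 0.079 across 0.042
brown tip l 0 [0.598 0.237 0.   ] along jaw 0.123 across 0.046
brown tip l 0.02 [0.591 0.232 0.02 ] along jaw 0.117 across 0.039
brown tip l 0.05 [0.58  0.225 0.05 ] along jaw 0.108 across 0.029
purple 0 [0.531 0.148 0.   ] along jaw 0.081 across -0.057
purple 0.02 [0.527 0.148 0.02 ] along jaw 0.077 across -0.058
purple 0.05 [0.522 0.148 0.05 ] along jaw 0.072 across -0.06
```

Run:
```python
from workcell import bot
from h import *
a=np.pi-.258
bot.move_pose([.4677,.2241,.17],qdown(a)); print(bot.read_time(),[np.round(bot.read_force(),2) for _ in range(2)])
bot.move_l([.4677,.2241,.077],max_speed=.08)
print(bot.read_tool_pos(),bot.read_force())
bot.grab(50); bot.dwell(.2)
print(bot.read_time(),bot.read_gripper_width(),bot.read_tool_pos(),np.round(bot.read_force(),2),np.round(bot.read_wrist_torque(),3))
wsnap(bot,"wg")
```

```text
8.6917 [array([-0.07, -0.78, -0.15]), array([-0.07, -0.78, -0.15])]
[0.46796644 0.22434945 0.07746996] [ 0.01679567 -0.47186605  0.62709679]
10.8833 0.1097423348115569 [0.46805234 0.22432071 0.07735321] [ 0.41 -0.12  5.49] [-0.174 -0.296  0.067]
```

View pics/wg.png

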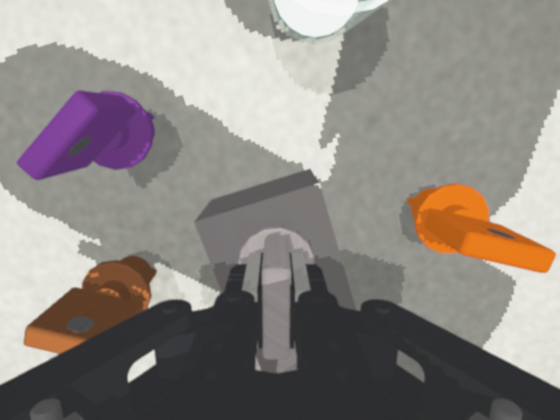

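Run:
```python
from workcell import bot
from h import *
bot.move_l([.4677,.2241,.25],max_speed=.12)
print(bot.read_time(),bot.read_gripper_width(),bot.read_force())
bot.move_pose([.4866,-.1290,.235],qdown(np.pi-.025)); bot.dwell(.3)
print(bot.read_time(),bot.read_tool_pos(),np.round(bot.read_force(),2),np.round(bot.read_wrist_torque(),3))
wsnap(bot,"wh")
s=bot.snapshot("side");cv2.imwrite("pics/sh.png",cv2.resize(s["image"][100:260,230:400,::-1],(680,640))[:600]);pickle.dump(s,open("sh.pkl","wb"))
s=bot.snapshot("top");pickle.dump(s,open("th.pkl","wb"))
```

```text
12.525 0.1111322916362707 [ 0.20578203 -0.23778171 -1.25668284]
14.1583 [ 0.48682682 -0.12835726  0.23501866] [ 0.14  0.29 -1.24] [ 0.035 -0.005  0.018]
```

View pics/wh.png

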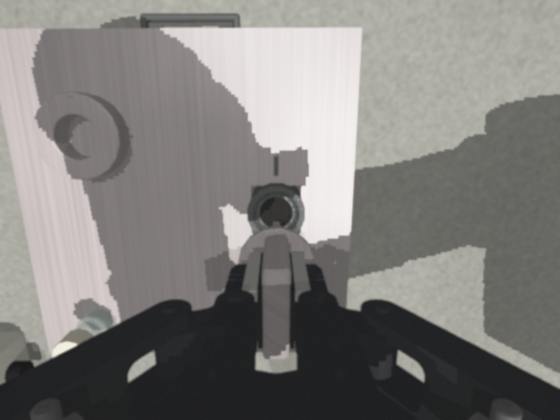

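View pics/sh.png

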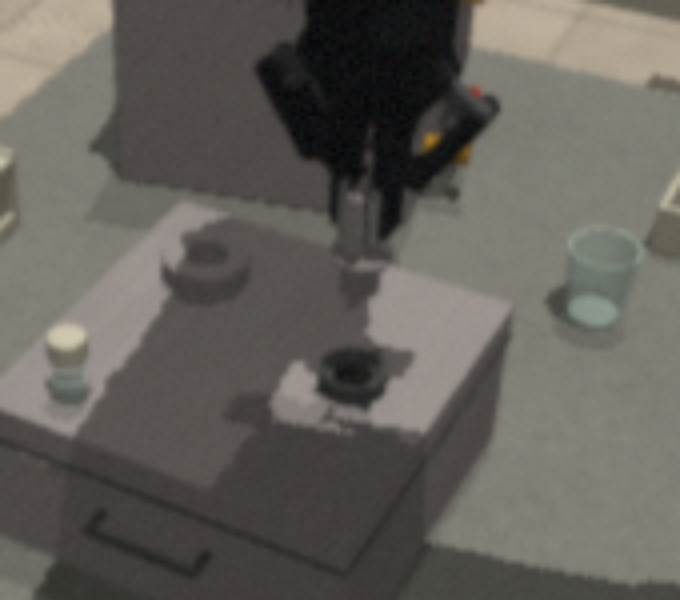

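```bash
cat >> h.py <<'E'
BASE=np.array([.14,.29,-1.24])
def st(bot,msg=""):
    f=np.array(bot.read_force())-BASE;tq=np.array(bot.read_wrist_torque());p=np.array(bot.read_tool_pos());R=quat2R(bot.read_eef_rot())
    print(msg,"t%.1f"%bot.read_time(),"p",(p*1000).round(1),"a %.3f"%(np.arctan2(-R[1,0],-R[0,0])),"f",f.round(1),"tq",tq.round(2)); return p,f,tq
E
python3 - <<'E'
from workcell import bot
from h import *
x,y=.4864,-.1296
bot.move_l([x,y,.192],max_speed=.08);st(bot)
z=.192
while z>.160:
    z-=.002; bot.move_l([x,y,z],max_speed=.03)
    p,f,t=st(bot,"%.4f"%z)
    if f[2]>3 or np.hypot(f[0],f[1])>5: break
E
```

```text
t15.0 p [ 486.7 -129.7  192.2] a -0.025 f [-0.  -0.6  0.5] tq [-0.01 -0.04 -0.02]
0.1900 t15.2 p [ 486.5 -129.6  190.3] a -0.025 f [-0.  -0.2 -0. ] tq [ 0.05  0.   -0.02]
0.1880 t15.5 p [ 486.3 -129.6  187.9] a -0.025 f [-1.6 -0.1 -0.4] tq [ 0.01 -0.05  0.01]
0.1860 t15.8 p [ 486.3 -129.6  185.9] a -0.025 f [-0.2 -0.5  0.9] tq [-0.01  0.06 -0.  ]
0.1840 t16.0 p [ 486.3 -129.6  183.8] a -0.025 f [ 0.8 -0.4  0.2] tq [ 0.06 -0.02  0.  ]
0.1820 t16.2 p [ 486.3 -129.6  181.8] a -0.025 f [ 0.1 -0.3  0.8] tq [-0.   -0.07  0.  ]
0.1800 t16.5 p [ 486.3 -129.6  179.9] a -0.025 f [ 0.   0.  -0.2] tq [ 0.02  0.02 -0.02]
0.1780 t16.8 p [ 486.3 -129.6  177.8] a -0.025 f [ 0.6 -0.3  0.8] tq [-0.01  0.03  0.06]
0.1760 t17.0 p [ 486.3 -129.6  175.8] a -0.025 f [ 0.4 -0.3 -0.3] tq [-0.01 -0.   -0.01]
0.1740 t17.2 p [ 486.3 -129.6  173.8] a -0.025 f [ 0.8 -0.5  0.7] tq [0.05 0.01 0.04]
0.1720 t17.5 p [ 486.4 -129.6  171.9] a -0.025 f [ 0.4 -0.3  0. ] tq [ 0.04 -0.01 -0.01]
0.1700 t17.8 p [ 486.4 -129.6  169.9] a -0.025 f [-0.7 -0.5  0.5] tq [ 0.07 -0.04  0.03]
0.1680 t18.0 p [ 486.4 -129.6  167.9] a -0.025 f [-0.7  0.4  0.2] tq [ 0.05 -0.1  -0.02]
0.1660 t18.2 p [ 486.3 -129.6  165.9] a -0.025 f [-0.1  0.1  0.3] tq [ 0.09 -0.12 -0.01]
0.1640 t18.5 p [ 486.4 -129.6  163.9] a -0.025 f [ 0.4 -0.1  0.5] tq [ 0.11 -0.18  0.01]
0.1620 t18.8 p [ 486.6 -129.6  162.2] a -0.025 f [ 0.3 -0.6  2.2] tq [ 0.03 -0.08 -0.  ]
0.1600 t19.0 p [ 487.  -129.8  161.6] a -0.024 f [-4.3  1.8 15.3] tq [ 0.73  1.58 -0.03]
```

```bash
cat > sweep.py <<'E'
from workcell import bot
from h import *
import sys
def step(x,y,z,a,sp=.03): bot.move_l([x,y,z],qdown(np.pi+a),max_speed=sp)
def sweep(a0,a1,da,z,x=.4864,y=-.1296):
    n=int(round(abs(a1-a0)/da)); low=0
    for a in np.linspace(a0,a1,n+1):
        step(x,y,z,a); p,f,t=st(bot,"cmd %.3f %.2f"%(z*1e3,a))
        if f[2]<1.8: 
            low+=1; z-=.0005
            if z<.1595 or p[2]<.1605: print("DROP?");return a,z
        elif f[2]>5: z+=.0003; low=0
        else: low=0
    return None,z
E
python3 - <<'E'
from sweep import *
step(.4864,-.1296,.1617,-.025); st(bot)
t=bot.read_time()
print(sweep(.02,.20,.04,.1614)); print((bot.read_time()-t)/5)
E
```

```text
t19.2 p [ 486.6 -129.6  162.1] a -0.025 f [-0.4  0.3  7. ] tq [0.29 0.45 0.01]
cmd 161.400 0.02 t19.5 p [ 486.8 -129.7  161.8] a 0.021 f [-0.1  0.6  7. ] tq [ 0.14  0.4  -0.07]
cmd 161.700 0.07 t19.8 p [ 486.8 -129.7  161.8] a 0.064 f [-1.  -0.3  6.2] tq [-0.11 -0.12  0.02]
cmd 162.000 0.11 t20.0 p [ 486.5 -129.6  161.9] a 0.108 f [0.6 0.  2.8] tq [-0.04 -0.28  0.03]
cmd 162.000 0.15 t20.2 p [ 486.4 -129.5  161.8] a 0.153 f [ 0.2 -0.6  3. ] tq [ 0.22 -0.32  0.  ]
cmd 162.000 0.20 t20.5 p [ 486.4 -129.5  161.8] a 0.198 f [1.4 0.1 0.8] tq [ 0.28 -0.63 -0.03]
(None, 0.16149999999999998)
0.25
```

Run:
```python
from sweep import *
print(sweep(.20,.64,.04,.1617))
```

```text
cmd 161.700 0.20 t20.8 p [ 486.4 -129.5  161.5] a 0.199 f [1.5 0.1 0. ] tq [ 0.31 -0.67  0.05]
cmd 161.200 0.24 t21.0 p [ 486.4 -129.6  161.1] a 0.239 f [ 1.8 -0.7 -0.2] tq [ 0.26 -0.74  0.05]
cmd 160.700 0.28 t21.2 p [ 486.5 -129.6  160.7] a 0.278 f [1.4 0.1 0. ] tq [ 0.26 -0.76 -0.02]
cmd 160.200 0.32 t21.5 p [ 486.6 -129.6  160.3] a 0.318 f [ 2.5  1.  -0.1] tq [ 0.36 -0.9  -0.05]
DROP?
(np.float64(0.32), 0.1597)
```

Run:
```python
from sweep import *
a=.27; x=.4868; y=-.1296; z=.1602
step(x,y,z,a); st(bot)
while z>.1535:
    z-=.001; step(x,y,z,a); p,f,t=st(bot,"%.4f"%z)
    if f[2]>4 or np.hypot(f[0],f[1])>5: break
```

```text
t21.8 p [ 486.5 -129.6  160.1] a 0.270 f [0.9 0.4 0.4] tq [ 0.31 -0.37 -0.08]
0.1592 t22.0 p [ 486.5 -129.6  159. ] a 0.270 f [ 0.6  0.9 -0.3] tq [ 0.25 -0.32  0.  ]
0.1582 t22.2 p [ 486.6 -129.6  158. ] a 0.270 f [ 0.4 -0.7  1.2] tq [ 0.21 -0.16  0.01]
0.1572 t22.5 p [ 486.6 -129.6  157.1] a 0.270 f [ 0.1 -1.1  0.1] tq [ 0.02 -0.04  0.02]
0.1562 t22.8 p [ 486.7 -129.6  156.1] a 0.270 f [-0.4 -0.4 -0.9] tq [-0.01  0.01  0.03]
0.1552 t23.0 p [ 486.7 -129.6  155.1] a 0.270 f [0.3 0.  0.4] tq [0.03 0.   0.01]
0.1542 t23.2 p [ 487.  -129.6  154.4] a 0.270 f [-0.3  0.3  1. ] tq [ 0.08  0.08 -0.  ]
0.1532 t23.5 p [ 487.  -129.6  154.3] a 0.270 f [-4.7  1.7 11.2] tq [ 0.75  1.51 -0.04]
```

Run:
```python
from sweep import *
x,y,z=.4868,-.1296,.1541
step(x,y,z,.27); st(bot); wsnap(bot,"whome")
a=.27
while a>-.93:
    a-=.1; step(x,y,z,a); p,f,t=st(bot,"%.3f"%a)
    if abs(t[2])>.35 or f[2]>8: break
```

```text
t23.8 p [ 486.9 -129.6  154.4] a 0.270 f [-1.6  1.7  7. ] tq [ 0.49  0.55 -0.  ]
0.170 t24.1 p [ 487.2 -129.7  154.3] a 0.173 f [-0.5  0.3  5.7] tq [ 0.02  0.17 -0.05]
0.070 t24.3 p [ 487.1 -129.7  154.3] a 0.073 f [-1.6 -0.1  6.1] tq [ 0.07  0.33 -0.05]
-0.030 t24.6 p [ 487.  -129.7  154.3] a -0.027 f [-1.7  0.4  6.6] tq [ 0.08  0.36 -0.03]
-0.130 t24.8 p [ 486.9 -129.7  154.4] a -0.127 f [-1.2 -0.4  7.4] tq [ 0.18  0.56 -0.03]
-0.230 t25.1 p [ 486.8 -129.7  154.3] a -0.227 f [-2.4 -0.3  7. ] tq [ 0.19  0.59 -0.04]
-0.330 t25.3 p [ 486.8 -129.7  154.4] a -0.327 f [-1.6 -0.1  7. ] tq [ 0.26  0.72 -0.03]
-0.430 t25.6 p [ 486.7 -129.7  154.3] a -0.427 f [-2.2  0.3  7. ] tq [0.26 0.85 0.01]
-0.530 t25.8 p [ 486.6 -129.6  154.3] a -0.527 f [-2.4  0.3  8.5] tq [ 0.4   0.9  -0.04]
```

View pics/whome.png

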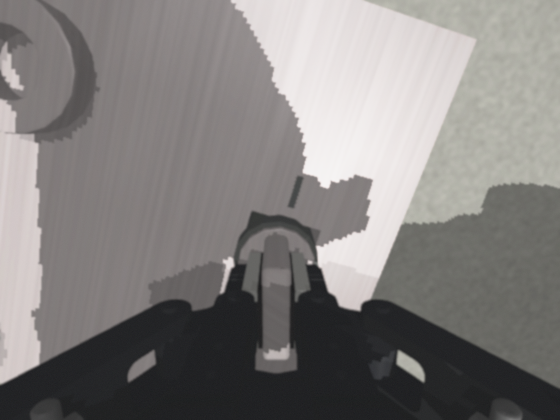

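Run:
```python
from sweep import *
x,y,z=.4865,-.1296,.1544
a=-.53
while a>-1.25:
    a-=.1 if a>-.9 else .03; step(x,y,z,a); p,f,t=st(bot,"%.3f"%a)
    if abs(t[2])>.3 or f[2]>8: break
```

```text
-0.630 t26.1 p [ 486.5 -129.6  154.3] a -0.626 f [-0.3  0.3  4.6] tq [0.22 0.36 0.01]
-0.730 t26.3 p [ 486.4 -129.6  154.4] a -0.725 f [-0.4  0.8  5.4] tq [ 0.46  0.47 -0.02]
-0.830 t26.6 p [ 486.4 -129.6  154.4] a -0.824 f [-1.6  2.3  5.7] tq [0.58 0.6  0.04]
-0.930 t26.8 p [ 486.4 -129.5  154.4] a -0.924 f [-2.7  2.6  6. ] tq [0.96 0.91 0.02]
-0.960 t27.1 p [ 486.4 -129.5  154.4] a -0.955 f [-3.1  2.2  5.9] tq [ 1.07  0.86 -0.  ]
-0.990 t27.3 p [ 486.3 -129.5  154.4] a -0.985 f [-2.9  2.2  7. ] tq [1.12 0.89 0.04]
-1.020 t27.6 p [ 486.4 -129.4  154.4] a -1.015 f [-2.1  1.7  6.6] tq [1.22 0.98 0.02]
-1.050 t27.8 p [ 486.3 -129.5  154.4] a -1.045 f [-2.9  3.   7.1] tq [1.25 0.96 0.04]
-1.080 t28.1 p [ 486.3 -129.4  154.4] a -1.075 f [-3.8  3.2  6.5] tq [1.35 1.04 0.08]
-1.110 t28.3 p [ 486.3 -129.4  154.4] a -1.105 f [-3.3  3.5  7.1] tq [1.4  1.02 0.23]
-1.140 t28.6 p [ 486.3 -129.4  154.4] a -1.135 f [-3.2  3.3  6.2] tq [1.44 1.11 0.35]
```

Run:
```python
from sweep import *
step(.4862,-.1291,.1545,-1.115); st(bot)
s=wsnap(bot,"wturn")
step(.4862,-.1291,.1546,-1.10); st(bot)
bot.release(); bot.dwell(.2); st(bot,"rel"); print(bot.read_gripper_width())
bot.move_l([.4862,-.1291,.25],max_speed=.08); st(bot)
s=wsnap(bot,"wend")
```

```text
t28.8 p [ 486.2 -129.2  154.4] a -1.112 f [-0.8  0.3  2.9] tq [0.11 0.33 0.34]
 t29.1 p [ 486.2 -129.2  154.4] a -1.100 f [ 1.1 -1.2  1.2] tq [-0.25 -0.14  0.17]
rel t30.0 p [ 486.2 -129.1  154.6] a -1.100 f [ 0.3 -1.2  1.6] tq [0.02 0.04 0.02]
0.9985903255485489
 t31.4 p [ 485.9 -129.1  249.4] a -1.100 f [-0.7 -0.4  0.8] tq [-0.07  0.04 -0.01]
```

View pics/wend.png

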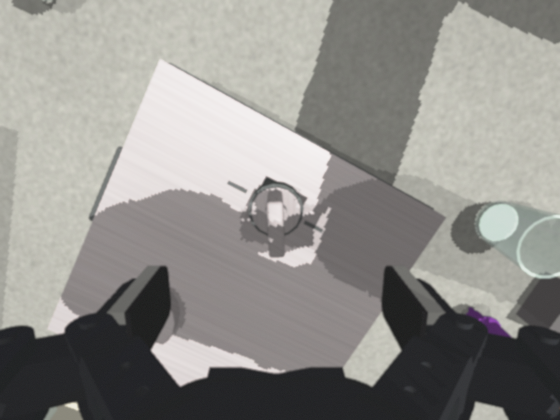

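Run:
```python
from h import *
s=pickle.load(open("wend.pkl","rb"))
cv2.imwrite("pics/c5.png",cv2.resize(s["image"][165:275,215:340,::-1],(625,550),interpolation=cv2.INTER_CUBIC))
```

```text
(no output)
```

View pics/c5.png

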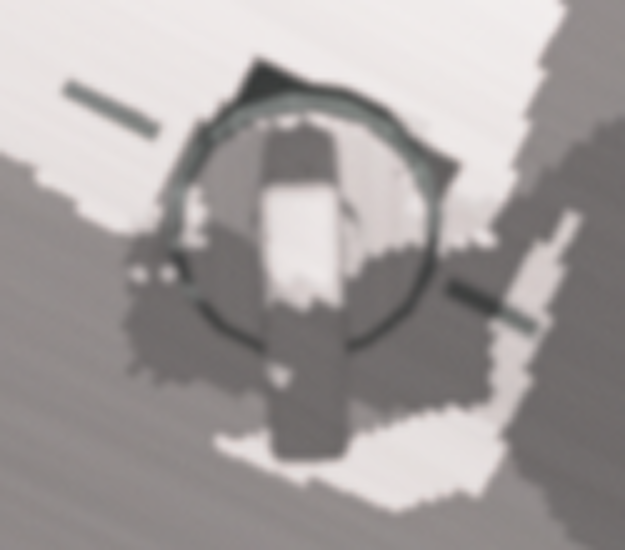

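Run:
```python
from h import *
s=pickle.load(open("wend.pkl","rb"))
f=lambda x,y,z:cast(s,(215+x/5-.4,165+y/5-.4),z)
zt=.092+.078
C=np.array([f(x,y,zt) for x,y in [(263,185),(337,185),(347,458),(270,458)]])
d=(C[2]+C[3]-C[0]-C[1])/2; ap=np.arctan2(d[1],d[0])
m1=f(66,86,.11);m2=f(537,326,.11);dm=m2-m1;am=np.arctan2(dm[1],dm[0])
print("centre",C.mean(0),"len",np.linalg.norm(d),"wid",np.linalg.norm(C[0]-C[1]),np.linalg.norm(C[2]-C[3]),ap,am,ap-am)
cx=[f(175,225,.126),f(440,225,.126)];print(np.round(cx,4))
```

```text
centre [ 0.48552099 -0.1295226   0.17      ] len 0.034628982270151425 wid 0.008747251048148793 0.009495613509443496 0.49963806492482815 1.5568010512931687 -1.0571629863683405
[[ 0.4933 -0.1465  0.126 ]
 [ 0.4759 -0.1124  0.126 ]]
```

Run:
```python
from workcell import bot
from h import *
s=bot.snapshot("side");cv2.imwrite("pics/send.png",s["image"][:,:,::-1]);st(bot)
```

```text
t31.5 p [ 486.  -129.1  249.4] a -1.100 f [-2.4 -0.4  1. ] tq [ 0.01 -0.02 -0.01]
```

View pics/send.png

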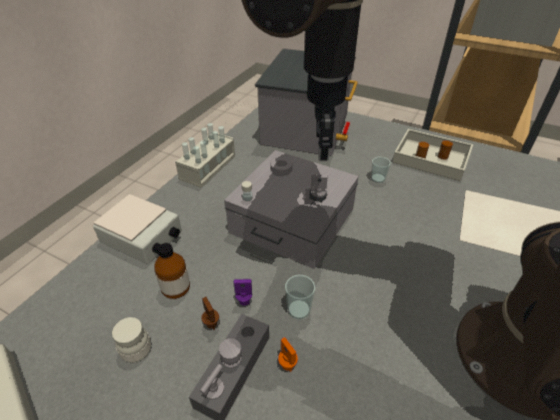

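The side view shows the key upright in the lock at about (318,188). The other two keys are still in the holder at (230,352) and (212,382), and everything else is where it was. The gripper is clear of it all.

```bash
python3 -c "
from workcell import bot
print(bot.finish_job())"
```

```text
the job is handed in; nothing more can be done
None
```

The case should be unlocked, and I handed the job in at about 31.5 s of the 72 s allowed. I took the flat-plate key from the holder and set it on the lock's hidden face. Turning it gently counter-clockwise, I felt it start to drop in at about 0.2 rad. It then sank about 8 mm until the collar met the ring. I turned it clockwise to the stop, eased off, let go and backed away.

**Last checks**
- **Stop:** the turning torque climbed from about 0.03 to 0.35 N m near 1.06 rad clockwise of the marks, as it should at the firm stop.
- **Key after release:** the camera puts the plate 1.057 rad clockwise of the marks, against the 1.05 stated. It is upright, with its top centred within about 1 mm of the lock axis.
- **Surroundings:** the final side view shows everything else where it stood, and the gripper touching nothing.

**What was less than ideal**
- **Pressing force:** two downward steps briefly pressed harder than the light 2–8 N. One reached about 15 N at first contact with the lock face, the other about 11 N as the collar seated. I backed off at once each time. During the turning the force stayed around 3–8.5 N.
- **Camera disagreement:** my rough top-camera readings differed from the wrist camera by about 4 mm in y. The shift was the same for the key and the lock, so I used the wrist values, and the key went in without catching.

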